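# Draw the blue laryngoscope handle and hold it up ready for a blade

## Task

Pull the airway tray all the way out from under its clear cover, draw the blue laryngoscope handle out of its sleeve and turn it upright with the blade fitting at the top, so that a blade can be hooked on. Finish still holding it like that in the gripper, still, touching nothing else and with its lower end at least 10 cm above the counter. Leave the tray out and the steel handle in its sleeve, and do not shift the loose things standing on the counter.

Things in the scene. Friction and masses are not known exactly. Their poses are not given: they have to be found in the camera images.
- module: Airway module, fixed on the counter: grey base, clear plastic sides, back and roof, open front; 232 mm wide (y), 190 mm deep (x), 141 mm high; roof 6 mm thick. Origin on the counter under the middle of its front edge; x points from the front into the module, z up. The tray slides out along its -x, roughly towards the robot.
- tray (a joint): How far the tray is out, m: 0 = home (both handles wholly under the clear roof), 0.140 = at its stop. Slides along the module's -x against about 2 N of friction and stays where it is left.
- tray_pull (a point): Centre of the pull tongue on the tray's grey front, 88 mm above the counter; rides with the tray, axes as the module's. The tongue is 18 mm wide (y), 24 mm tall, sticks 60 mm out of the front face (this point is 40 mm out) and is free all round: pinch it across its width from above. The front face is 212 mm wide, its top edge at 100 mm; the tray's other walls reach 36 mm.
- sleeve_left (a point): Centre of the mouth of the grey sleeve on the tray's +y side, 107 mm behind the tray's front face and 61 mm above the counter; rides with the tray, axes as the module's. Bore 33 mm wide, 34 mm high, 50 mm deep, open towards the module's -x and 35 degrees up; 41 mm wide outside. A rib 14 mm wide runs on 45 mm beyond the mouth under the handle.
- sleeve_right (a point): The same for the sleeve on the tray's -y side, 80 mm from the left one.
- handle: The handle wanted: BLUE plastic laryngoscope handle, round, 28 mm across, 145 mm long, 110 to 200 g. z runs along its middle from butt to head; origin on its middle line, 85 mm from the butt, on the free ribbed tube between sleeve mouth and head: a good place to grip, a finger each side along the module's y. It starts in either sleeve, head out, rising at 35 degrees from level towards the tray's front.
- handle_butt (a point): Centre of the blue handle's butt end (its lower end). In the sleeve it sits 50 mm inside the mouth; the handle comes out straight along its own +z. Axes as handle.
- handle_head (a point): Centre of the blue handle's head end, 145 mm from its butt (the head is the last 33 mm): two cheeks with a steel cross-bar between, where the blade hooks on. Axes as handle.
- steel_handle: The other handle, bare STEEL, same shape, origin and axes, about 200 g; it sits in the other sleeve, 80 mm beside the blue one (axis to axis). It rides with the tray but must stay in its sleeve.
- tub: Squat orange sharps tub with a white snap cap, 112 mm across, 91 mm high; loose. Origin at the centre of its underside.
- mask_a: Clear mask cone with a blue rim, rim down, 98 mm across, 78 mm high; loose. Origin at the centre of its underside.
- mask_b: Clear mask cone with a green rim, rim down, 98 mm across, 78 mm high; loose. Origin at the centre of its underside.
- oximeter: White pulse oximeter clip lying flat, 60 x 36 x 31 mm; loose. Origin at the centre of its underside.
- blade: Curved steel laryngoscope blade lying on its side, 140 mm long, 20 mm high; loose. Origin near its middle on the counter. Further right, beyond it, stands a fixed grey kit case (250 x 340 x 85 mm) with its hinged lid open to about 0.35 m high.

How it is judged (in metres and radians):
On the way, in this order (a step that is already met when the one before it is completed fails the run):
1. the tray is pulled all the way out, both handles still in it (value of joint tray above 0.127 m and height (world z) of handle_butt below 0.05 m and z of steel_handle in the frame of tray_pull below 0.013 m and x of steel_handle in the frame of tray_pull above 0.098 m), for 0.2 s.
2. the blue handle is drawn clear of its sleeve and lifted by the fingers (height (world z) of handle_butt above 0.08 m and contact force between the fingers and handle above 1 N and contact force between handle and module below 0.2 N), for 0.2 s.
At the end, for the whole second after the job is handed in: The fingers hold the blue handle still, its axis within 15 degrees of vertical with the head up, its butt end more than 100 mm above the counter and nothing of the module touching it; the tray is out (more than 120 of its 140 mm) and the steel handle sits in its sleeve (angle between handle's own z axis and vertical below 0.26 rad and height (world z) of handle_butt above 0.1 m and contact force between the fingers and handle above 1 N and contact force between handle and module below 0.2 N and linear speed of handle below 0.05 m/s and angular speed of handle below 0.4 rad/s and value of joint tray above 0.12 m and z of steel_handle in the frame of tray_pull below 0.013 m and x of steel_handle in the frame of tray_pull above 0.098 m); the arm keeps its last pose, push and grip.
It fails at once if a loose thing on the counter (mask cone, sharps tub, oximeter clip or blade) is shoved more than 30 mm (distance of any of mask_a, mask_b, tub, oximeter, blade from where it was at the start of the episode above 0.03 m).
It fails at once if the steel handle is drawn out of its sleeve (z of steel_handle in the frame of tray_pull above 0.031 m).
It also fails if it takes over 51 s, if anything falls off the work surface, if the arm or the gripper's body presses on something with over 40 N, if the wrist force passes 120 N, or if a joint passes its speed limit or range.

## Robot

A 7-joint arm with a two-finger parallel gripper is mounted at the origin on the work surface. World frame = base frame: x ahead of the robot, y to its left, z up, the work surface at z = 0. Lengths are in mm, angles in rad, forces in N, time in s.
With the tool pointing down it reaches from about 400 to 850 mm from the base axis. Payload 6.9 kg.
Tool frame: the origin (TCP) lies midway between the tips of the shut fingers; the grasp point (between the pads) lies 19 mm behind it; z points along the fingers, y is the direction in which the jaws open and shut (so a half turn about z gives the same grasp; the last joint's range is limited). The gripper opens to 85 mm and grips with 20 to 120 N. Pads are 22 mm wide; open, the fingers measure 114 mm over their backs; the gripper's body (76 mm by 85 mm) begins 54 mm behind the grasp point. The pads swing forward as they close: fully open they stand 13 mm farther back than shut.
Start: joints at [1.282, 0.507, -0.238, 1.5, 0.126, 1.149, -0.155], TCP at [240.36, -576.922, 231.275] pointing down, gripper open.
Joint ranges: [-3.08, 3.08], [-0.24, 2.05], [-1.43, 1.35], [0, 2.5], [-1.52, 4.66], [0.17, 1.96], [-2.89, 2.89]. Speed limits (rad/s): [2.39, 2.39, 3.14, 3.14, 3.14, 3.14, 3.14].

## Interface

Orientations are given as a rotation vector (axis times angle).
In Python, from cell import state, viewer, env gives the robot as it stands.
- The arm moves only by the tool move_arm, never from a script. Its argument "rows" is one flat list of numbers, 7 for each row, row after row: the turn, a rotation vector about the tool's x, y, z in degrees, then the shift along the tool's x, y, z in cm, then the finger opening in cm, from 0 to 8.54. A call has 1 to 5 rows; each row shifts and turns the pose as measured when the row begins, along the tool's axes as they then stand; what a row does not reach is not made up. A row lasts 1/10 s, in which the tool goes at most 50 mm and 8.59 degrees, less where a joint would pass 70% of its speed; a pose out of reach is approached as far as the arm can. A call with a gripper value outside its range is refused whole. The fingers move at their own pace and stop on an object; "newtons" is the grip in N (left out, the last holds). Time passes only in rows, so rows that do not move let the fingers close. It gives the time, the measured TCP pose, the force and the opening at its end, in the units of the state.
- state(): the state, without advancing time (a new reading comes with each control period).
- viewer.get_image(name): name is "scene" or "top"; returns the picture (420x560x3 uint8, blue, green, red); there is no depth.
- viewer.camera_params(name): a dict with "intrinsics" (3x3 intrinsics, pixels), "R" (3x3) and "t" (3): a world point X has camera coordinates R X + t. Camera axes: x right, y down, z forward; pixel columns grow to the right and rows downward; lengths in mm; the calibration is good to about 2 mm. A picture is of the moment at which its call begins. camera_params takes no time and is no camera call.
- env.sign_off(): hands the job in, once; it reports no verdict.
The state is a dict: "clock": time; "joints": joint angles; "dq": joint speeds; "tau": joint torques, N m; "ee_pos": TCP position; "tool_rot": TCP orientation; "wrist_force": force on the tool from outside, world axes, zero at the start; "moment": the same for the moment, N m; "finger_gap": opening from 0.0 (shut) to 1.0 (fully open).
Only numpy, scipy, OpenCV 4.12 (cv2) and the standard library are available. Lean on these libraries where they do the work, as an engineer would, in place of code of your own. Each camera call takes 0.05 s, during which the arm holds its last target. There are 200 camera calls.

## Working session

There is one attempt and no reset: what is moved stays moved. The work goes in short steps, Python scripts to look and compute and a tool call to move; the robot and the scene stay as the last step left them, time stands still between calls to the robot, and variables do not carry over. Pictures are saved under pics/ and viewed, about 8 in all and at most 12, crops included, and the job is handed in when it is done.

Besides the shell and the picture viewer there is one more tool, called after "Request:" by a JSON object that holds its "fn" and its "kwargs", one argument or row to a line. move_arm: Moves the arm, as the interface text tells. Its arguments: {"type":"object","properties":{"rows":{"type":"array"},"newtons":{"type":"number"}},"required":["rows"]}

```bash
ls; mkdir -p pics; python3 - <<'E'
from cell import state, viewer, env
import cv2, pickle
s=state(); print({k:s[k] for k in('clock','joints','ee_pos','tool_rot','finger_gap')})
for n in("scene","top"):
    im=viewer.get_image(n); cv2.imwrite(f'pics/{n}0.png',im); p=viewer.camera_params(n); print(n,p)
E
```

```text
pics
{'clock': 0.0, 'joints': array([ 1.28151112,  0.50835889, -0.23751365,  1.50113966,  0.12571856,
        1.1489322 , -0.15479646]), 'ee_pos': array([ 240.09705708, -576.48222683,  230.41388547]), 'tool_rot': array([-3.07881751e+00, -6.15785277e-01,  6.59488912e-04]), 'finger_gap': 1.0056596182203124}
scene {'intrinsics': array([[468.76369562,   0.        , 282.23320239],
       [  0.        , 468.76369562, 204.21255795],
       [  0.        ,   0.        ,   1.        ]]), 'R': array([[-0.77396318,  0.63310093, -0.01281404],
       [ 0.38338775,  0.45239244, -0.80520489],
       [-0.50397899, -0.62811168, -0.59285824]]), 't': array([ 381.40526099, -198.23158672, 1905.96010991])}
top {'intrinsics': array([[392.88408782,   0.        , 281.18708644],
       [  0.        , 392.88408782, 208.69709035],
       [  0.        ,   0.        ,   1.        ]]), 'R': array([[ 0.02815956, -0.99960053, -0.00241376],
       [-0.9817128 , -0.02720068, -0.18841468],
       [ 0.18827376,  0.00767529, -0.9820866 ]]), 't': array([  85.96478746,  607.93265618, 1186.87200728])}
```

View pics/scene0.png

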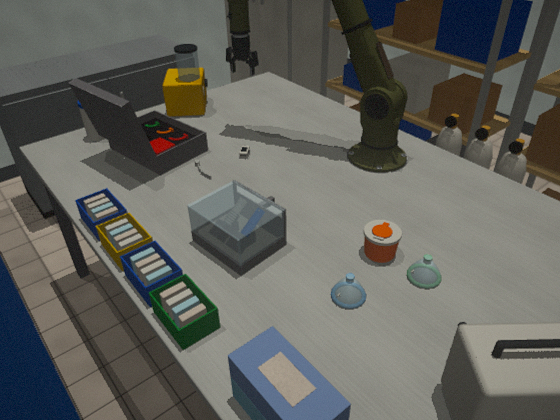

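View pics/top0.png

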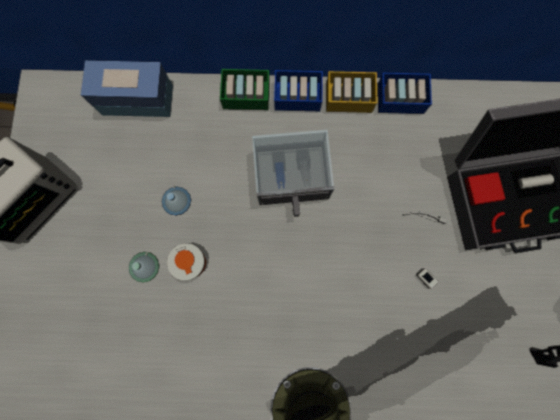

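The top view shows the module at about (292,168) with the tongue at about (296,208). The blue handle is in the left (+y) sleeve at (280,172) and the steel one is right of it. The loose things (masks, tub, oximeter) are well clear. I'll zoom in on the module.

```bash
cat > h.py <<'E'
import numpy as np, cv2
from cell import state, viewer, env
def cam(n):
    p=viewer.camera_params(n); return p['intrinsics'],np.array(p['R']),np.array(p['t'])
def onz(n,u,v,z):
    K,R,t=cam(n); c=-R.T@t; d=R.T@np.linalg.solve(K,[u,v,1.]); return c+d*(z-c[2])/d[2]
def proj(n,X):
    K,R,t=cam(n); q=K@(R@np.asarray(X,float)+t); return q[:2]/q[2]
E
python3 - <<'E'
import cv2
im=cv2.imread('pics/top0.png'); c=cv2.resize(im[125:220,240:345],None,fx=6,fy=6,interpolation=cv2.INTER_CUBIC)
cv2.imwrite('pics/c0.png',cv2.convertScaleAbs(c,alpha=1.6,beta=20))
E
```

```text
(no output)
```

View pics/c0.png

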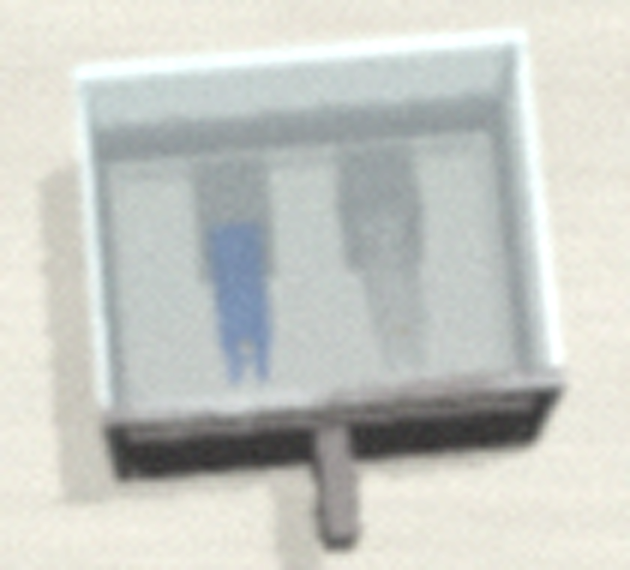

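The crop shows the roof's back corners at (78,70) and (525,33), and its front corners near (103,412) and (563,380). The tongue's top runs from (332,428) to (339,535).

```bash
python3 - <<'E'
from h import *
f=lambda x,y,z:onz('top',240+x/6-.4,125+y/6-.4,z)
L,R,fl,fr=[f(*p,141) for p in((78,68),(525,30),(103,412),(563,380))]
print(L,R,fl,fr,np.linalg.norm(L-R),np.linalg.norm(fl-fr),np.linalg.norm(L-fl),np.linalg.norm(R-fr))
for a,b in((L,R),(fl,fr)):
    d=a-b; print('yaw',np.degrees(np.arctan2(-d[0],d[1])))
for a,b in((L,fl),(R,fr)):
    d=a-b; print('yaw',np.degrees(np.arctan2(d[1],d[0])))
print('tongue',f(332,428,100),f(338.5,536,100),'frontedge ends',f(105,415,100),f(563,375,100))
print(state()['clock'])
E
```

```text
[813.73196161 196.15783634 141.        ] [840.47473187 -31.70146763 141.        ] [634.08590438 176.21993964 141.        ] [656.70270453 -51.71009435 141.        ] 229.42327293941392 229.04938341849612 180.7490680602436 184.85806223547638
yaw 6.693911769117561
yaw 5.66673534656867
yaw 6.333016020667417
yaw 6.21374139768245
tongue [638.38271346  61.41258812 100.        ] [582.21454717  56.8950011  100.        ] frontedge ends [642.0037409  178.11159887 100.        ] [669.63620124 -56.9220718  100.        ]
0.1
```

Request:
{"fn": "move_arm", "kwargs": {
  "rows": [0,0,8.2,0,0,0,6,0,0,8.2,0,0,0,6,0,0,0,2.8,-3.9,0,6,0,0,0,2.8,-3.9,0,6,0,0,0,2.8,-3.9,0,6]
}}

```text
clock: 0.6
ee_pos: [307.7, -454.2, 226.7]
tool_rot: [-3.135, -0.13, 0.009]
wrist_force: [1.5, 0.8, 0.7]
finger_gap: 0.7
```

Request:
{"fn": "move_arm", "kwargs": {
  "rows": [0,0,0,2.8,-3.9,0,6,0,0,0,2.8,-3.9,0,6,0,0,0,2.8,-3.9,0,6,0,0,0,2.8,-3.9,0,6,0,0,0,2.8,-3.9,0,6]
}}

```text
clock: 1.1
ee_pos: [433.4, -239.2, 225.7]
tool_rot: [-3.134, -0.127, 0.011]
wrist_force: [0.6, -0.7, -0.5]
finger_gap: 0.701
```

```bash
cat > go.py <<'E'
import sys; from h import *
from scipy.spatial.transform import Rotation as Ro
# usage: go.py x y z azimuth_of_tool_x [tilt deg about world axis perpendicular]  -> shift in present tool axes (cm), turn (deg)
s=state(); R=Ro.from_rotvec(s['tool_rot']); p=np.array(s['ee_pos'])
print('t',s['clock'],'p',p.round(1),'gap',round(s['finger_gap']*85.4,1),'F',np.round(s['wrist_force'],1),'q',np.round(s['joints'],2))
print('toolx',R.as_matrix()[:,0].round(3),'z',R.as_matrix()[:,2].round(3))
if len(sys.argv)>1:
    a=list(map(float,sys.argv[1:])); T=Ro.from_euler('z',a[3],True)*Ro.from_euler('x',180,True)
    if len(a)>4: T=T*Ro.from_euler('y',a[4],True)
    print('shift cm',(R.inv().apply(np.array(a[:3])-p)/10).round(2),'turn deg',np.degrees((R.inv()*T).as_rotvec()).round(1))
E
python3 go.py 594 58.2 160 6.2
```

```text
t 1.1 p [ 433.4 -239.2  225.7] gap 59.8 F [ 0.6 -0.7 -0.5] q [ 0.65  0.32 -0.26  1.83  0.09  1.01 -1.14]
toolx [ 0.997  0.081 -0.007] z [-0.007  0.005 -1.   ]
shift cm [ 18.45 -28.31   6.58] turn deg [-0.3  0.4 -1.6]
```

Request:
{"fn": "move_arm", "kwargs": {
  "rows": [0,0,-1.6,2.5,-3.8,0.7,6,0,0,0,2.5,-3.8,0.7,6,0,0,0,2.5,-3.8,0.7,6,0,0,0,2.5,-3.8,0.7,6,0,0,0,2.5,-3.8,0.7,6]
}}

```text
clock: 1.6
ee_pos: [541.1, -28.1, 190.0]
tool_rot: [-3.133, -0.172, 0.009]
wrist_force: [1.6, -1.5, 0.3]
finger_gap: 0.702
```

```bash
python3 go.py 594 58.2 140 6.2
```

```text
t 1.6 p [541.1 -28.1 190. ] gap 60.0 F [ 1.6 -1.5  0.3] q [ 0.23  0.43 -0.32  1.78  0.15  0.97 -1.61]
toolx [ 0.994  0.109 -0.006] z [-0.006  0.003 -1.   ]
shift cm [ 6.23 -7.98  5.  ] turn deg [-0.2  0.3  0.1]
```

Request:
{"fn": "move_arm", "kwargs": {
  "rows": [0,0,0,2.1,-2.8,1.5,6,0,0,0,2.1,-2.8,1.5,6,0,0,0,2.1,-2.7,1.5,6,0,0,0,0,0,0,6]
}}

```text
clock: 2.0
ee_pos: [596.5, 74.3, 141.3]
tool_rot: [-3.128, -0.187, 0.011]
wrist_force: [-0.9, -0.2, -1.1]
finger_gap: 0.697
```

```bash
python3 go.py 594 58.2 72 6.2; python3 - <<'E'
from h import *
im=[cv2.resize(viewer.get_image(n)[s],(400,400),interpolation=cv2.INTER_CUBIC) for n,s in(('top',np.s_[140:240,240:340]),('scene',np.s_[160:280,180:300]))]
cv2.imwrite('pics/a1.png',cv2.convertScaleAbs(np.hstack(im),alpha=1.5,beta=15))
E
```

```text
t 2.0 p [596.5  74.3 141.3] gap 59.5 F [-0.9 -0.2 -1.1] q [ 0.03  0.56 -0.31  1.68  0.19  0.93 -1.8 ]
toolx [ 0.993  0.119 -0.007] z [-0.008  0.008 -1.   ]
shift cm [-0.39  1.63  6.91] turn deg [-0.5  0.4  0.6]
```

View pics/a1.png

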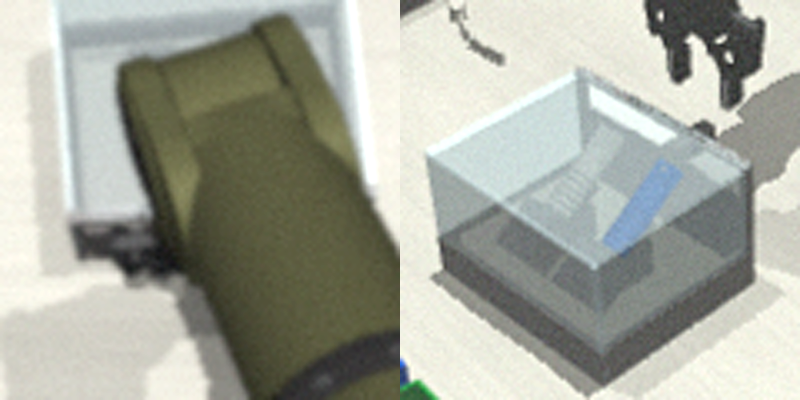

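The gripper is above the tongue but about 16 mm too far in +y, which is motion carry-over. I'll correct that first and then descend.

Request:
{"fn": "move_arm", "kwargs": {
  "rows": [-0.4,0.4,0.6,-0.4,1.5,0,6,0,0,0,0,0,0,6,0,0,0,0,0,0,6]
}}

```text
clock: 2.4
ee_pos: [592.5, 47.7, 143.7]
tool_rot: [3.132, 0.154, 0.002]
wrist_force: [0.4, -0.4, 0.2]
finger_gap: 0.7
```

```bash
python3 go.py 594 58.2 72 6.2
```

```text
t 2.4 p [592.5  47.7 143.7] gap 59.8 F [ 0.4 -0.4  0.2] q [ 0.06  0.55 -0.3   1.71  0.2   0.92 -1.79]
toolx [0.995 0.098 0.001] z [ 0.001 -0.005 -1.   ]
shift cm [ 0.25 -1.07  7.16] turn deg [ 0.3 -0.1 -0.6]
```

Request:
{"fn": "move_arm", "kwargs": {
  "rows": [0,0,-0.3,0.1,-0.6,0,6,0,0,0,0,0,0,6,0,0,0,0,0,0,6]
}}

```text
clock: 2.7
ee_pos: [593.0, 51.9, 144.9]
tool_rot: [3.132, 0.157, 0.005]
wrist_force: [0.8, 0.8, 0.5]
finger_gap: 0.705
```

```bash
python3 go.py 594 58.2 72 6.2
```

```text
t 2.7 p [593.   51.9 144.9] gap 60.2 F [0.8 0.8 0.5] q [ 0.06  0.55 -0.3   1.7   0.2   0.92 -1.79]
toolx [0.995 0.1   0.003] z [ 0.003 -0.006 -1.   ]
shift cm [ 0.14 -0.66  7.29] turn deg [ 0.4 -0.2 -0.5]
```

Request:
{"fn": "move_arm", "kwargs": {
  "rows": [0,0,-0.3,0.1,-0.6,1.5,6,0,0,0,0,0,2,6,0,0,0,0,0,2,6,0,0,0,0,0,0.8,6,0,0,0,0,0,0,6]
}}

```text
clock: 3.2
ee_pos: [595.1, 59.1, 81.6]
tool_rot: [3.132, 0.167, 0.011]
wrist_force: [-0.3, 1.3, 0.7]
finger_gap: 0.704
```

```bash
python3 go.py 594 58.2 72 6.2
```

```text
t 3.2 p [595.1  59.1  81.6] gap 60.1 F [-0.3  1.3  0.7] q [ 0.03  0.62 -0.28  1.77  0.24  0.78 -1.83]
toolx [0.994 0.107 0.006] z [ 0.007 -0.005 -1.   ]
shift cm [-0.12  0.08  0.96] turn deg [ 0.3 -0.4 -0.1]
```

Request:
{"fn": "move_arm", "kwargs": {
  "rows": [0,0,0,-0.1,0.1,0.7,6,0,0,0,0,0,0,0,0,0,0,0,0,0,0,0,0,0,0,0,0,0,0,0,0,0,0,0,0],
  "newtons": 60
}}

```text
clock: 3.7
ee_pos: [595.3, 58.5, 76.4]
tool_rot: [3.132, 0.169, 0.015]
wrist_force: [0.5, -0.6, -6.5]
finger_gap: 0.2
```

```bash
python3 go.py 594 58.2 72 6.2
```

```text
t 3.7 p [595.3  58.5  76.4] gap 17.1 F [ 0.5 -0.6 -6.5] q [ 0.03  0.63 -0.27  1.77  0.24  0.76 -1.83]
toolx [0.994 0.107 0.009] z [ 0.01  -0.004 -1.   ]
shift cm [-0.14  0.01  0.44] turn deg [ 0.3 -0.5 -0. ]
```

Request:
{"fn": "move_arm", "kwargs": {
  "rows": [0,0,0,-1.5,0,0,0,0,0,0,-2.5,0,0,0,0,0,0,-2.5,0,0,0,0,0,0,-2.5,0,0,0,0,0,0,-2.5,0,0,0]
}}

```text
clock: 4.2
ee_pos: [487.2, 46.0, 76.3]
tool_rot: [3.133, 0.17, 0.041]
wrist_force: [3.1, -0.2, -1.7]
finger_gap: 0.197
```

```bash
python3 go.py 454.5 43.2 76 6.2
```

```text
t 4.2 p [487.2  46.   76.3] gap 16.8 F [ 3.1 -0.2 -1.7] q [ 0.04  0.49 -0.27  2.07  0.25  0.58 -1.87]
toolx [0.994 0.108 0.026] z [ 0.026 -0.002 -1.   ]
shift cm [-3.28 -0.07 -0.05] turn deg [ 0.3 -1.5  0. ]
```

Request:
{"fn": "move_arm", "kwargs": {
  "rows": [0,0,0,-1.6,0,0,0,0,0,0,-1.0,0,0,0,0,0,0,-0.6,0,0,0,0,0,0,-0.4,0,0,0,0,0,0,-0.3,0,0,0]
}}

```text
clock: 4.7
ee_pos: [456.7, 42.5, 76.6]
tool_rot: [3.136, 0.171, 0.072]
wrist_force: [6.6, 0.0, -9.5]
finger_gap: 0.196
```

```bash
python3 go.py 454.5 43.2 76 6.2
```

```text
t 4.7 p [456.7  42.5  76.6] gap 16.7 F [ 6.6  0.  -9.5] q [ 0.04  0.45 -0.27  2.17  0.25  0.51 -1.88]
toolx [0.993 0.109 0.046] z [ 0.046  0.002 -0.999]
shift cm [-0.21 -0.1   0.05] turn deg [ 0.2 -2.6  0. ]
```

Request:
{"fn": "move_arm", "kwargs": {
  "rows": [0,0,0,-0.4,0,0,0,0,0,0,-0.2,0,0,0,0,0,0,0,0,0,0]
}}

```text
clock: 5.0
ee_pos: [456.9, 42.5, 76.6]
tool_rot: [-3.134, -0.171, -0.086]
wrist_force: [-2.7, 0.5, 2.5]
finger_gap: 0.196
```

Request:
{"fn": "move_arm", "kwargs": {
  "rows": [0,0,0,0,0,0,5,0,0,0,0,0,0,5,0,0,0,0,0,0,5]
}}

```text
clock: 5.3
ee_pos: [457.5, 42.6, 77.0]
tool_rot: [-3.134, -0.17, -0.087]
wrist_force: [-0.1, 0.3, 0.3]
finger_gap: 0.588
```

```bash
python3 go.py 454.5 43.2 190 6.2
```

```text
t 5.3 p [457.5  42.6  77. ] gap 50.2 F [-0.1  0.3  0.3] q [ 0.04  0.45 -0.26  2.17  0.26  0.49 -1.88]
toolx [0.993 0.108 0.056] z [ 0.055  0.004 -0.998]
shift cm [  0.34  -0.07 -11.3 ] turn deg [ 0.1 -3.2  0. ]
```

Request:
{"fn": "move_arm", "kwargs": {
  "rows": [0,-1.5,0,0,0,-3,5,0,-1.5,0,0,0,-3.5,5,0,0,0,0,0,-3.5,5,0,0,0,0,3,-3,5,0,0,0,0,4,-1,5]
}}

```text
clock: 5.8
ee_pos: [461.1, -22.9, 221.5]
tool_rot: [-3.135, -0.187, 0.003]
wrist_force: [0.7, -0.6, 0.4]
finger_gap: 0.588
```

Request:
{"fn": "move_arm", "kwargs": {
  "rows": [0,0,0,0,4,0,5,0,0,0,0,4,0,5,0,0,0,0,4,0,5,0,0,0,0,0,0,5]
}}

```text
clock: 6.2
ee_pos: [476.8, -151.8, 225.5]
tool_rot: [3.133, 0.178, 0.009]
wrist_force: [-0.4, -0.1, 0.1]
finger_gap: 0.588
```

```bash
python3 go.py 576 95 62 6.2; python3 - <<'E'
from h import *
a=viewer.get_image('top'); b=viewer.get_image('scene'); cv2.imwrite('pics/top2.png',a); cv2.imwrite('pics/scene2.png',b)
im=[cv2.resize(x,(400,480),interpolation=cv2.INTER_CUBIC) for x in(a[120:264,235:355],b[140:284,180:300])]
cv2.imwrite('pics/a2.png',cv2.convertScaleAbs(np.hstack(im),alpha=1.5,beta=15))
E
```

```text
t 6.2 p [ 476.8 -151.8  225.5] gap 50.2 F [-0.4 -0.1  0.1] q [ 0.47  0.32 -0.28  1.83  0.11  0.99 -1.32]
toolx [0.994 0.113 0.005] z [ 0.006 -0.003 -1.   ]
shift cm [ 12.56 -23.46  16.33] turn deg [ 0.2 -0.3  0.3]
```

View pics/a2.png

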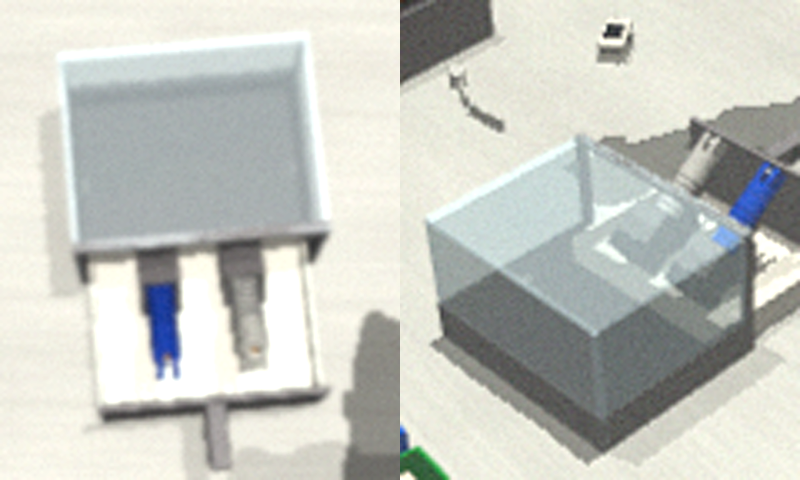

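The tray is fully out, with the blue handle in the left sleeve and the steel one still seated. I'll check the predicted handle axis against the blue mask.

```bash
python3 - <<'E'
from h import *
im=cv2.imread('pics/top2.png').astype(int); b,g,r=im.transpose(2,0,1)
m=((b-r>50)&(b-g>40)); m[:120]=0;m[264:]=0;m[:,:235]=0;m[:,355:]=0
v,u=np.nonzero(m); print(len(u),u.min(),u.max(),v.min(),v.max())
for y in range(v.min(),v.max()+1,3): print(y,u[v==y].min(),u[v==y].max(),u[v==y].mean().round(1))
yaw=np.radians(6.2); X=np.array([np.cos(yaw),np.sin(yaw),0]);Y=np.array([-X[1],X[0],0]);Z=np.array([0,0,1])
O=np.array([641.8,62.5,0]); mouth=O+X*(107-140)+Y*40+Z*61; a=-X*np.cos(.6109)+Z*np.sin(.6109)
for d in(0,35,62,95): P=mouth+a*d; print(d,P.round(1),proj('top',P).round(1))
pts=[proj('top',mouth+a*d) for d in(15,35,55,62)]
for d in(15,35,55):
    p=proj('top',mouth+a*d); row=int(round(p[1])); uu=u[v==row]; c=uu.mean(); print(d,p,c, 'mm',(c-p[0])*1100/393)
E
```

```text
147 280 288 206 229
206 280 285 282.5
209 280 286 283.0
212 280 286 283.0
215 281 286 283.5
218 281 286 283.5
221 281 287 284.0
224 281 287 284.0
227 282 287 284.0
0 [604.7  98.7  61. ] [282.5 208.7]
35 [576.2  95.6  81.1] [283.3 216.6]
62 [554.2  93.2  96.6] [283.9 222.9]
95 [527.3  90.3 115.5] [284.6 230.8]
15 [282.82908359 212.06347233] 283.0 mm 0.47839199648012215
35 [283.26259341 216.58462105] 283.5 mm 0.6644968140989321
55 [283.70645063 221.21368456] 284.0 mm 0.8216394498331822
```

Request:
{"fn": "move_arm", "kwargs": {
  "rows": [0,0,0,2.0,-3.8,0,5,0,0,0,2.0,-3.8,0.7,5,0,0,0,2.0,-3.8,0.7,5,0,0,0,2.0,-3.8,0.7,5,0,0,0,1.2,-2,0.7,5]
}}

```text
clock: 6.8
ee_pos: [547.8, 44.7, 198.1]
tool_rot: [-3.135, -0.184, -0.011]
wrist_force: [-0.4, -0.7, 0.6]
finger_gap: 0.587
```

Request:
{"fn": "move_arm", "kwargs": {
  "rows": [0,0,0,0,0,0.4,5,0,0,0,0,0,0,5]
}}

```text
clock: 7.0
ee_pos: [546.8, 53.1, 193.0]
tool_rot: [-3.131, -0.202, -0.008]
wrist_force: [0.3, -0.9, -0.2]
finger_gap: 0.588
```

```bash
python3 go.py 573.5 95.3 64 6.2
```

```text
t 7.0 p [546.8  53.1 193. ] gap 50.2 F [ 0.3 -0.9 -0.2] q [ 0.09  0.43 -0.33  1.76  0.16  0.97 -1.75]
toolx [0.992 0.129 0.005] z [ 0.005  0.005 -1.   ]
shift cm [ 3.13 -3.79 12.94] turn deg [-0.2 -0.3  1.2]
```

Request:
{"fn": "move_arm", "kwargs": {
  "rows": [0,0,0.8,1.6,-1.9,1,5,0,0,0,1.4,-1.6,1.5,5,0,0,0,0,0,1,5,0,0,0,0,0,0,5]
}}

```text
clock: 7.4
ee_pos: [571.1, 90.3, 158.7]
tool_rot: [-3.134, -0.177, -0.008]
wrist_force: [-0.8, -1.1, 0.0]
finger_gap: 0.588
```

```bash
python3 go.py 573.5 95.3 64 6.2
```

```text
t 7.4 p [571.1  90.3 158.7] gap 50.2 F [-0.8 -1.1  0. ] q [ 0.01  0.51 -0.31  1.73  0.19  0.92 -1.84]
toolx [0.994 0.112 0.005] z [ 0.005  0.003 -1.   ]
shift cm [ 0.25 -0.45  9.47] turn deg [-0.1 -0.3  0.3]
```

Request:
{"fn": "move_arm", "kwargs": {
  "rows": [0,0,0.2,0.2,-0.4,1,5,0,0,0,0,0,2,5,0,0,0,0,0,2,5,0,0,0,0,0,0.8,5,0,0,0,0,0,0,5]
}}

```text
clock: 7.9
ee_pos: [572.5, 90.0, 100.5]
tool_rot: [-3.137, -0.161, -0.012]
wrist_force: [0.1, -0.4, 0.6]
finger_gap: 0.589
```

```bash
python3 go.py 573.5 95.3 64 6.2
```

```text
t 7.9 p [572.5  90.  100.5] gap 50.3 F [ 0.1 -0.4  0.6] q [-0.01  0.57 -0.29  1.8   0.22  0.79 -1.88]
toolx [0.995 0.102 0.007] z [ 0.007  0.001 -1.   ]
shift cm [ 0.13 -0.52  3.65] turn deg [ 0.  -0.4 -0.3]
```

Request:
{"fn": "move_arm", "kwargs": {
  "rows": [0,0,0,0.1,-0.8,0,5,0,0,0,0,0,1.5,5,0,0,0,0,0,1.5,5,0,0,0,0,0,0.7,5,0,0,0,0,0,0,5]
}}

```text
clock: 8.4
ee_pos: [575.7, 100.4, 67.3]
tool_rot: [-3.136, -0.159, -0.023]
wrist_force: [-0.7, -0.6, 0.8]
finger_gap: 0.586
```

```bash
python3 go.py 573.5 95.3 64 6.2
```

```text
t 8.4 p [575.7 100.4  67.3] gap 50.1 F [-0.7 -0.6  0.8] q [-0.04  0.62 -0.27  1.82  0.24  0.71 -1.92]
toolx [0.995 0.101 0.015] z [ 0.015  0.003 -1.   ]
shift cm [-0.27  0.48  0.32] turn deg [-0.1 -0.9 -0.4]
```

Now trim 5 mm in y, then close.

Request:
{"fn": "move_arm", "kwargs": {
  "rows": [0,-0.5,-0.3,-0.3,0.4,0.2,5,0,0,0,0,0,0,5,0,0,0,0,0,0,5]
}}

```text
clock: 8.7
ee_pos: [573.9, 96.3, 67.1]
tool_rot: [-3.135, -0.168, -0.012]
wrist_force: [-1.1, -0.4, -0.5]
finger_gap: 0.585
```

```bash
python3 go.py 573.5 95.3 64 6.2
```

```text
t 8.7 p [573.9  96.3  67.1] gap 50.0 F [-1.1 -0.4 -0.5] q [-0.03  0.62 -0.28  1.82  0.24  0.72 -1.91]
toolx [0.994 0.107 0.008] z [ 0.008  0.002 -1.   ]
shift cm [-0.06  0.1   0.31] turn deg [-0.1 -0.5 -0.1]
```

Request:
{"fn": "move_arm", "kwargs": {
  "rows": [0,0,0,0,0.1,0.4,2.2,0,0,0,0,0,0,2,0,0,0,0,0,0,2,0,0,0,0,0,0,2,0,0,0,0,0,0,2],
  "newtons": 60
}}

```text
clock: 9.2
ee_pos: [574.4, 95.1, 63.5]
tool_rot: [-3.135, -0.167, -0.014]
wrist_force: [-0.3, 0.2, 0.2]
finger_gap: 0.311
```

```bash
python3 go.py 573.5 95.3 64 6.2
```

```text
t 9.2 p [574.4  95.1  63.5] gap 26.6 F [-0.3  0.2  0.2] q [-0.03  0.63 -0.27  1.83  0.25  0.71 -1.91]
toolx [0.994 0.106 0.009] z [ 0.009  0.002 -1.   ]
shift cm [-0.09 -0.03 -0.05] turn deg [-0.1 -0.5 -0.1]
```

Request:
{"fn": "move_arm", "kwargs": {
  "rows": [0,0,0,-0.8,0,-0.56,0,0,0,0,-1.23,0,-0.86,0,0,0,0,-1.23,0,-0.86,0,0,0,0,-1.23,0,-0.86,0,0,0,0,-1.23,0,-0.86,0],
  "newtons": 80
}}

```text
clock: 9.7
ee_pos: [513.8, 88.8, 105.7]
tool_rot: [-3.135, -0.167, -0.017]
wrist_force: [1.7, 0.3, -1.0]
finger_gap: 0.304
```

```bash
python3 go.py 513 88.7 106 6.2
```

```text
t 9.7 p [513.8  88.8 105.7] gap 26.0 F [ 1.7  0.3 -1. ] q [-0.01  0.49 -0.3   1.95  0.22  0.72 -1.9 ]
toolx [0.994 0.106 0.011] z [ 0.011  0.003 -1.   ]
shift cm [-0.08 -0.   -0.03] turn deg [-0.1 -0.6 -0.1]
```

Request:
{"fn": "move_arm", "kwargs": {
  "rows": [0,0,0,-0.4,0,-2,0,0,0,0,0,0,-3.5,0,0,0,0,0,0,-4,0,0,0,0,0,0,-4,0,0,0,0,0,0,-4,0]
}}

```text
clock: 10.2
ee_pos: [494.8, 85.9, 284.5]
tool_rot: [3.135, 0.171, -0.01]
wrist_force: [1.0, -0.9, -3.2]
finger_gap: 0.303
```

Request:
{"fn": "move_arm", "kwargs": {
  "rows": [0,0,0,0,0,-2,0,0,0,0,0,0,0,0,0,0,0,0,0,0,0]
}}

```text
clock: 10.5
ee_pos: [492.2, 86.3, 311.3]
tool_rot: [3.135, 0.171, 0.001]
wrist_force: [-0.2, 0.5, -1.7]
finger_gap: 0.308
```

```bash
python3 go.py 500 60 320 6.2; python3 - <<'E'
from h import *
a=viewer.get_image('top'); b=viewer.get_image('scene'); cv2.imwrite('pics/top3.png',a); cv2.imwrite('pics/scene3.png',b)
im=[cv2.resize(x,(400,400),interpolation=cv2.INTER_CUBIC) for x in(a[120:280,220:380],b[100:260,180:340])]
cv2.imwrite('pics/a3.png',cv2.convertScaleAbs(np.hstack(im),alpha=1.5,beta=15))
E
```

```text
t 10.5 p [492.2  86.3 311.3] gap 26.3 F [-0.2  0.5 -1.7] q [ 0.05  0.26 -0.36  1.68  0.1   1.22 -1.79]
toolx [0.994 0.109 0.001] z [ 0.001 -0.002 -1.   ]
shift cm [ 0.49  2.7  -0.86] turn deg [ 0.1 -0.   0.1]
```

View pics/a3.png

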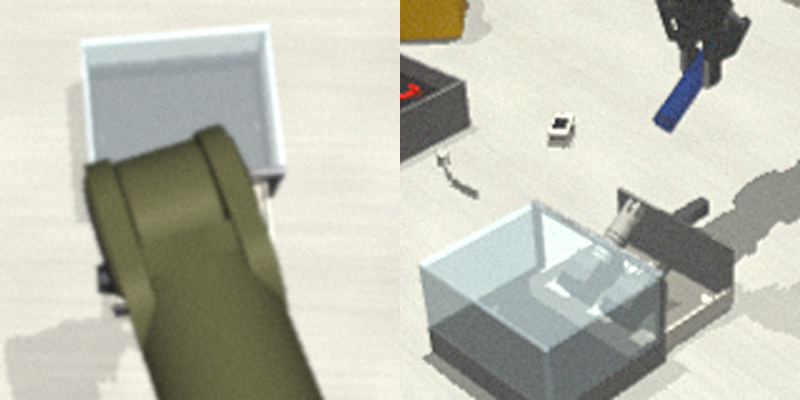

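The handle is out and held, and the steel one is still in its sleeve. Next I flip the tool 180° about vertical so that it can tilt outward.

Request:
{"fn": "move_arm", "kwargs": {
  "rows": [0,0,-8.5,0,0,0,0,0,0,-8.5,0,0,0,0,0,0,-8.5,0,0,0,0,0,0,-8.5,0,0,0,0,0,0,-8.5,0,0,0,0]
}}

```text
clock: 11.1
ee_pos: [487.7, 85.3, 302.1]
tool_rot: [-2.851, -1.313, 0.026]
wrist_force: [0.6, -0.3, -1.3]
finger_gap: 0.304
```

Request:
{"fn": "move_arm", "kwargs": {
  "rows": [0,0,-8.5,0,0,0,0,0,0,-8.5,0,0,0,0,0,0,-8.5,0,0,0,0,0,0,-8.5,0,0,0,0,0,0,-8.5,0,0,0,0]
}}

```text
clock: 11.6
ee_pos: [483.2, 83.9, 293.2]
tool_rot: [-2.161, -2.254, 0.042]
wrist_force: [0.9, -0.4, -2.1]
finger_gap: 0.309
```

```bash
python3 go.py 490 60 320 186.2
```

```text
t 11.6 p [483.2  83.9 293.2] gap 26.4 F [ 0.9 -0.4 -2.1] q [ 0.26  0.31 -0.65  1.71  0.19  1.23 -0.4 ]
toolx [-0.042  0.999 -0.005] z [-0.032 -0.006 -0.999]
shift cm [-2.43  0.49 -2.69] turn deg [ -1.6  -1.3 -93.8]
```

Request:
{"fn": "move_arm", "kwargs": {
  "rows": [0,0,-8.5,0,0,-0.4,0,0,0,-8.5,0,0,-0.4,0,0,0,-8.5,0,0,-0.4,0,0,0,-8.5,0,0,-0.4,0,0,0,-8.5,0,0,-0.4,0]
}}

```text
clock: 12.1
ee_pos: [479.4, 82.3, 304.7]
tool_rot: [-1.176, -2.867, 0.04]
wrist_force: [0.5, -0.6, -1.6]
finger_gap: 0.303
```

Request:
{"fn": "move_arm", "kwargs": {
  "rows": [0,0,-8.5,0,0,-0.4,0,0,0,-8.5,0,0,-0.4,0,0,0,-8.5,0,0,-0.4,0,0,0,-8.5,0,0,-0.4,0,0,0,-8.5,0,0,-0.4,0]
}}

```text
clock: 12.6
ee_pos: [476.6, 80.7, 317.3]
tool_rot: [-0.044, -3.078, 0.014]
wrist_force: [0.1, -1.1, -1.9]
finger_gap: 0.302
```

```bash
python3 go.py 500 60 320 186.2
```

```text
t 12.6 p [476.6  80.7 317.3] gap 25.8 F [ 0.1 -1.1 -1.9] q [ 0.49  0.37 -1.02  1.65  0.3   1.36  0.96]
toolx [-0.998  0.029  0.063] z [-0.063 -0.008 -0.998]
shift cm [-2.38 -2.01 -0.4 ] turn deg [-0.3 -3.6 -7.8]
```

Request:
{"fn": "move_arm", "kwargs": {
  "rows": [0,-8,0,-1,0,0,0,0,-8,0,-1,0,0,0,0,-8,0,-1,0,0,0,0,-8,0,-1,0,0,0,0,0,0,0,0,0,0]
}}

```text
clock: 13.1
ee_pos: [512.5, 77.8, 312.6]
tool_rot: [0.024, 2.648, -0.016]
wrist_force: [-0.9, -0.4, -1.4]
finger_gap: 0.304
```

```bash
python3 go.py 540 70 330 186.2 -55
```

```text
t 13.1 p [512.5  77.8 312.6] gap 26.0 F [-0.9 -0.4 -1.4] q [ 0.66  0.08 -1.03  2.05  0.43  0.63  0.9 ]
toolx [-0.881  0.014 -0.473] z [ 0.473 -0.016 -0.881]
shift cm [-3.26 -0.73 -0.22] turn deg [ -5.2 -26.7  -5.3]
```

Request:
{"fn": "move_arm", "kwargs": {
  "rows": [0,-7,0,-0.8,0,0,0,0,-7,0,-0.8,0,0,0,0,-7,0,-0.8,0,0,0,0,-5,0,-0.8,0,0,0,0,0,0,0,0,0,0]
}}

```text
clock: 13.6
ee_pos: [535.0, 61.2, 324.1]
tool_rot: [0.05, 2.347, -0.065]
wrist_force: [0.6, -0.4, -1.9]
finger_gap: 0.304
```

```bash
python3 go.py 540 70 330 186.2 -55; python3 - <<'E'
from h import *
from scipy.spatial.transform import Rotation as Ro
R=Ro.from_rotvec(state()['tool_rot']); a=R.apply([-.819,0,-.574]); print('axis est',a,np.degrees(np.arccos(a[2])))
E
```

```text
t 13.6 p [535.   61.2 324.1] gap 25.9 F [ 0.6 -0.4 -1.9] q [ 0.63  0.01 -1.01  2.27  1.21  0.35  0.1 ]
toolx [-0.701  0.016 -0.713] z [ 0.711 -0.063 -0.701]
shift cm [-0.76  0.88 -0.12] turn deg [-8.4 -9.6 -4.6]
axis est [0.16628831 0.02244646 0.98594186] 9.618594893474263
```

Request:
{"fn": "move_arm", "kwargs": {
  "rows": [-1,-4,0,-0.8,0,0,0,-1,-4,0,-0.8,0,0,0,0,-2,0,0,0,0,0,0,0,0,0,0,0,0,0,0,0,0,0,0,0]
}}

```text
clock: 14.1
ee_pos: [548.9, 53.6, 333.6]
tool_rot: [0.052, 2.22, -0.058]
wrist_force: [-0.5, 0.5, -1.1]
finger_gap: 0.307
```

```bash
python3 go.py 540 70 330 186.2 -55; python3 - <<'E'
from h import *
from scipy.spatial.transform import Rotation as Ro
R=Ro.from_rotvec(state()['tool_rot']); a=R.apply([-.819,0,-.574]); print('axis est',a,np.degrees(np.arccos(a[2])),np.round(state()['dq'],3))
a_=viewer.get_image('top'); b=viewer.get_image('scene'); cv2.imwrite('pics/top4.png',a_); cv2.imwrite('pics/scene4.png',b)
im=[cv2.resize(x,(400,500),interpolation=cv2.INTER_CUBIC) for x in(a_[80:280,220:380],b[60:260,180:340])]
cv2.imwrite('pics/a4.png',cv2.convertScaleAbs(np.hstack(im),alpha=1.5,beta=15))
E
```

```text
t 14.1 p [548.9  53.6 333.6] gap 26.2 F [-0.5  0.5 -1.1] q [ 0.63  0.02 -1.01  2.35  1.8   0.38 -0.49]
toolx [-0.605  0.017 -0.796] z [ 0.794 -0.06  -0.605]
shift cm [ 0.85  1.59 -0.59] turn deg [-8.5 -2.3 -4.6]
axis est [0.03941668 0.02076249 0.99912574] 2.3960153661095096 [-0.004  0.02  -0.    -0.014 -0.034  0.026  0.03 ]
```

View pics/a4.png

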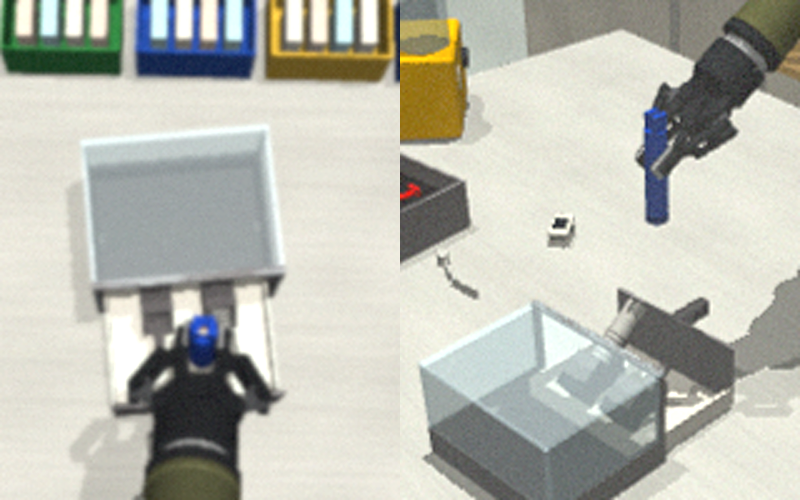

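The pictures show the handle upright with the head at the top, well above the tray, and the steel handle still in its sleeve. I'll do a numeric check of the tilt and then settle.

Request:
{"fn": "move_arm", "kwargs": {
  "rows": [0,0,0,0,0,0,0,0,0,0,0,0,0,0,0,0,0,0,0,0,0]
}}

```text
clock: 14.5
ee_pos: [549.6, 53.6, 334.3]
tool_rot: [0.054, 2.22, -0.058]
wrist_force: [0.4, -0.5, -0.8]
finger_gap: 0.307
```

```bash
python3 go.py; python3 - <<'E'
from h import *
from scipy.spatial.transform import Rotation as Ro
s=state(); R=Ro.from_rotvec(s['tool_rot']); a=R.apply([-.819,0,-.574]); g=s['ee_pos']+R.apply([0,0,-19])
print('tilt est',np.degrees(np.arccos(a[2])),'butt est',g-88*a,'dq',np.abs(s['dq']).max())
ax={}
for n,(r0,r1,c0,c1) in dict(top=(180,230,280,330),scene=(95,155,270,295)).items():
    im=viewer.get_image(n).astype(int); b,gg,r=im.transpose(2,0,1); m=(b-r>40)&(b-gg>30); m[:r0]=0;m[r1:]=0;m[:,:c0]=0;m[:,c1:]=0
    v,u=np.nonzero(m); l=cv2.fitLine(np.float32(np.c_[u,v]),cv2.DIST_L2,0,.01,.01).ravel()
    print(n,len(u),'mask',u.min(),u.max(),v.min(),v.max(),'line',l.round(3)); q=[proj(n,g+a*d) for d in(-88,57)]; print('pred butt/head',np.round(q,1))
    K,Rc,t=cam(n); P=K@np.c_[Rc,t]; p=l[2:]; ln=np.cross([*p,1],[*(p+50*l[:2]),1]); ax[n]=(P.T@ln)[:3]
d=np.cross(ax['top'],ax['scene']); d/=np.linalg.norm(d); d*=np.sign(d[2]); print('two-view axis',d.round(3),'tilt',np.degrees(np.arccos(d[2])))
E
```

```text
t 14.5 p [549.6  53.6 334.3] gap 26.3 F [ 0.4 -0.5 -0.8] q [ 0.63  0.02 -1.01  2.34  1.8   0.38 -0.49]
toolx [-0.605  0.018 -0.796] z [ 0.794 -0.061 -0.605]
tilt est 2.3653021157092655 butt est [531.02147575  52.96754671 257.89804598] dq 0.019712434320501675
top 128 mask 296 306 206 223 line [2.20000e-02 1.00000e+00 3.01156e+02 2.12898e+02]
pred butt/head [[299.2 222.6]
 [300.7 210.3]]
scene 80 mask 278 286 102 141 line [3.2000e-02 9.9900e-01 2.8175e+02 1.1250e+02]
pred butt/head [[282.4 146.6]
 [280.9 103.9]]
two-view axis [0.063 0.054 0.997] tilt 4.742750770685538
```

Both estimates put the tilt under 5°. The butt is about 258 mm up and the arm is still, so I'm handing in.

```bash
python3 -c "
from cell import env; print(env.sign_off())"
```

```text
the job is handed in; nothing more can be done
None
```

I pulled the tray out to its stop, drew the blue handle out along its sleeve and turned it upright. The job was handed in at about 14.6 s, with the handle held at an 80 N grip setting.

Last checks:
- **Tilt:** 2.4° from the tool pose and 4.7° from the two-view fit. They differ by about 2°, but both are well inside 15°.
- **Height and stillness:** the butt is about 258 mm above the counter, and joint speeds are at most 0.02 rad/s.
- **Grip:** the fingers are stopped on the handle at 26 mm, and a wrist force of about 1–2 N was consistent with its weight.
- **Tray and steel handle:** the gripper travelled about 139 mm while pulling the tray. The last pictures show the tray still out and the steel handle in its sleeve. I judged the steel handle's seating by eye only.
- **Loose things:** no contact was seen, and the oximeter and blade look unmoved. The tub and masks were outside the later crops, but the arm never went near them. I did not measure any of them again.

No check failed.

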